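# Swing the loaded board pallet home and shoot its lock bolt

### The job

Push the swung-out board pallet near its free corner so that it turns about its pivot until it rests against its stop, easing it in without forcing it, then slide the lock bolt fully home through the keeper on the pallet. Both boards must stay in their pockets, and the gauge block and the screwdriver must be left where they are.

Things in the scene. Friction and masses are not known exactly. Their poses are not given: they have to be found in the camera images.
- fixture: Fixed bare metal base plate, 175 (x) x 275 (y) x 10 mm, on rubber feet; top face 25 mm above the bench, from x = -110 to +65 and y = -235 to +40 mm. Origin on the pivot axis at bench level, z up. The pivot bolt's head (20 mm wide, top 48 mm up) holds the pallet down. At the -y end a grey lock bracket is clamped on through slots along x; it carries the stop screw and the lock bolt.
- stop_mid (a point): Point of the fixture (x = 14, y = -129, 34 mm above the bench; axes as the fixture's): where the domed stop screw, facing -x, meets the pallet's +x edge if the bracket is at mid-slot; the pallet is then parallel to the fixture. The bracket, with stop and bolt together, is really set up to 20 mm off along x, either way; this is not reported and has to be felt.
- bolt_mid (a point): Point of the fixture (x = -25, y = -190, 72 mm above the bench; axes as the fixture's): middle of the bolt's grip when drawn back, if the bracket is at mid-slot; with the bracket it is really up to 20 mm off along x. Whatever the setting, the bolt (axis along y, 47 mm up) lines up with the keeper when the pallet touches the stop. Bolt guides, 24 wide, 55 mm high, at y = -153 and -207.
- pallet: Black pallet, 100 (x) x 150 (y) x 14 mm, 0.3 to 0.65 kg, lying on the base plate, turning about the pivot bolt. Origin on the pivot axis at its underside (25 mm up); from x = -86 to +14, y = -136 to +14 mm. The x = -86 long edge faces the robot, free corner x = -86, y = -136. Turned clockwise by 0.4 to 0.8 rad at first, home is within 0.17 of the fixture's yaw. Friction (1 to 7 N) holds it.
- keeper (a point): Centre of the bolt window in the keeper, an upright steel strip across the pallet's free end, at x = -25, y = -130, z = +22 mm in the pallet's frame. The window is 13 mm wide (x) and 15 mm high; the strip is 8 mm thick (y), from x = -64 to +14, its top 33 mm above the pallet's underside. The 10 mm bolt, slightly tapered at the nose, enters if lined up to about 1.5 mm.
- bolt (a joint): Lock bolt, a 10 mm round bar sliding along the fixture's +y: 0 = drawn back, 0.025 m = fully home against its end stop; it reaches the keeper at 0.006 to 0.014. Sliding takes 2 to 3 N and it stays where left. Its upright black grip, 14 mm in diameter, free from 62 to 83 mm above the bench, is at y = -190 mm + this value in the fixture's frame. It starts at 0 to 0.004.
- pocket_1 (a point): Middle of the floor of the pallet's pocket next to the pivot (44 x 70 mm, 9 mm deep), at x = -47, y = -40, z = +5 mm in the pallet's frame.
- pocket_2 (a point): Middle of the floor of the pallet's pocket next to the keeper (44 x 70 mm, 9 mm deep), at x = -47, y = -90, z = +5 mm in the pallet's frame.
- board_1: Loose circuit board, 42 x 68 x 10 mm, lying in pocket_1. Origin at the centre of its underside.
- board_2: Loose circuit board, 42 x 68 x 10 mm, lying in pocket_2. Origin at the centre of its underside.
- gauge_block: Steel gauge block, 12 x 30 x 35 mm, standing on the base plate near its front corner at the bracket end (about x = -92, y = -205 mm in the fixture's frame). Origin at the centre of its underside. To be left alone.
- driver: Screwdriver with a yellowish handle, 26 x 158 x 26 mm, lying on the bench behind the fixture. Origin at the centre of its underside. To be left alone.
Not all that is in view belongs to the job. What is shaped like the board_1 but orange is not meant.

How it is judged:
On the way:
1. the pallet has been turned home, into the range of the stop, while the bolt is still drawn back (x of keeper in the frame of fixture above -0.049 m and value of joint bolt below 0.006 m), for 0.1 s.
At the end, for the whole second after the job is handed in: The bolt is shot at least 22 of its 25 mm through the keeper; the pallet lies flat and still, its yaw within 0.175 rad of the fixture's and its keeper within 24 mm, along the fixture's x, of the bolt's mid-slot line; each board is within 5 mm of its place in its pocket (value of joint bolt above 0.022 m and x of keeper in the frame of fixture between -0.049 and -0.001 m and angle between the x axis of pallet and the x axis of fixture, either way round below 0.175 rad and angle between pallet's own z axis and vertical below 0.03 rad and linear speed of pallet below 0.01 m/s and distance between board_1 and pocket_1 below 0.005 m and distance between board_2 and pocket_2 below 0.005 m); the robot touches nothing.
It fails at once if the pallet is forced: the fingers push it with more than 30 N (contact force between the fingers and pallet above 30 N).
It fails at once if a board leaves its pocket (distance between board_1 and pocket_1 above 0.01 m or distance between board_2 and pocket_2 above 0.01 m).
It fails at once if the gauge block or the screwdriver is shifted by more than 15 mm (distance of any of gauge_block, driver from where it was at the start of the episode above 0.015 m).
It also fails if it takes over 45 s, if anything falls off the work surface, if the arm or the gripper's body presses on something with over 40 N, if the wrist force passes 120 N, or if a joint passes its speed limit or range.

### The arm

A 6-joint arm with a two-finger parallel gripper is mounted at the origin on a cart in front of the work surface, level with it; the furniture and walls round the work are solid. World frame = base frame: x ahead of the robot, y to its left, z up, the work surface at z = 0. Lengths are in m, angles in rad, forces in N, time in s.
With the tool pointing down it reaches from about 0.3 to 0.775 m from the base axis. Payload 14.6 kg.
Tool frame: the origin (TCP) lies at the very end of the fingers, on their centre line; the grasp point (between the pads) lies 19 mm behind it; z points along the fingers, y is the line along which they close (so a half turn about z gives the same grasp; the last joint's range is limited). The gripper opens to 94 mm and grips with 3 to 60 N. Pads are 16 mm wide; open, the fingers measure 119 mm over their backs; the gripper's body (75 mm by 177 mm) begins 78 mm behind the grasp point.
Start: joints at [1.176, 0.3, 1.521, -0, 1.321, -0.067], TCP at [0.177, 0.521, 0.205] pointing down, gripper open.
Joint ranges: [-3.03, 3.03], [-0.79, 2.21], [0.23, 2.52], [-1.04, 4.18], [0, 3.07], [-2.55, 2.55]. Speed limits (rad/s): [2.22, 2.22, 2.57, 3.14, 3.14, 3.14].

### API

Orientations are given as [roll, pitch, yaw] about the fixed x, y, z axes, in that order (R = Rz(yaw) Ry(pitch) Rx(roll)).
In Python, from station import ctrl gives the robot as it stands.
- The arm moves only by the tool carry_out, never from a script. Its argument "motion" is text: rows parted by semicolons, each of 7 numbers parted by spaces: the shift along the world's x, y, z in m, then the turn, a rotation vector about the world's x, y, z in degrees, then the closure in counts, from 0 (fully open) to 255 (shut). In form: dx dy dz wx wy wz hand; .... A call has 1 to 20 rows; each row shifts and turns the commanded pose from where the row before left it; what a row does not reach is not made up. A row lasts 1/12 s, in which the tool goes at most 41.7 mm and 7.16 degrees, less where a joint would pass 70% of its speed; a pose out of reach is approached as far as the arm can. A call is refused whole if a number of a shift passes 0.0417 or a number of a turn 7.16, either way. A call with a gripper value outside its range is refused whole. The fingers move at their own pace and stop on an object; "grip_force" is the grip in N (left out, the last holds). Time passes only in rows, so rows that do not move let the fingers close. It gives the time, the measured TCP pose, the force, the opening and the grip force at its end, in the units of the state.
- ctrl.get_obs(): the state, without advancing time (a new reading comes with each control period).
- ctrl.camera(name): name is "scene" or "side" or "wrist"; returns a dict with "pixels" (384x512x3 uint8, red, green, blue), "range_z" (384x512 float32, m along the optical axis (not along the pixel's ray), 0 where there is no reading), "K" (3x3 intrinsics, pixels), "position" and "attitude" of the camera in the world. Camera axes: x right, y up, looking along -z (the intrinsics and any distortion apply to the point x, -y, -z); pixel columns grow to the right and rows downward; lengths in m; the calibration is good to about 2 mm. A picture is of the moment at which its call begins.
- ctrl.hand_in(): hands the job in; it is judged then, once.
The state is a dict: "time_s": time; "qpos": joint angles; "joint_vel": joint speeds; "tau": joint torques, N m; "ee_pos": TCP position; "eef_rot": TCP orientation; "force": force on the tool from outside, world axes, zero at the start; "moment": the same for the moment, N m; "grip_width": finger opening in m; "grip_force": force on a finger pad.
Only numpy, scipy, OpenCV 4.12 (cv2) and the standard library are available. Lean on these libraries where they do the work, as an engineer would, in place of code of your own. Each camera call takes 0.05 s, during which the arm holds its last target. There are 200 camera calls.

## Working session

There is one attempt and no reset: what is moved stays moved. The work goes in short steps, Python scripts to look and compute and a tool call to move; the robot and the scene stay as the last step left them, time stands still between calls to the robot, and variables do not carry over. Pictures are saved under pics/ and viewed, at most 10 in all, crops included, and the job is handed in when it is done.

Besides the shell and the picture viewer there is one more tool, called as name(argument=value, ...), one argument or row to a line, values as JSON. carry_out: Moves the arm, as the interface text tells. Its arguments: {"type":"object","properties":{"motion":{"type":"string"},"grip_force":{"type":"number"}},"required":["motion"]}

```bash
mkdir -p pics; cat > h.py <<'E'
import numpy as np, cv2
from station import ctrl
def shot(n,fn=None):
    c=ctrl.camera(n)
    if fn: cv2.imwrite('pics/'+fn,c['pixels'][:,:,::-1])
    return c
def cloud(c):
    K=c['K'];z=c['range_z'];h,w=z.shape
    u,v=np.meshgrid(np.arange(w),np.arange(h))
    p=np.stack([(u-K[0,2])/K[0,0]*z,-(v-K[1,2])/K[1,1]*z,-z],-1)
    R=np.array(c['attitude'])
    if R.shape!=(3,3):
        from scipy.spatial.transform import Rotation as Ro
        R=Ro.from_euler('xyz',R).as_matrix() if R.size==3 else Ro.from_quat(R).as_matrix()
    return p@R.T+np.array(c['position'])
E
python3 - <<'E'
from h import *
import pickle
a=shot('scene','a.png');b=shot('side','b.png')
pickle.dump((a,b),open('ab.pkl','wb'))
print(a['position'],a['attitude'],b['position'],b['attitude'],a['K'],[k for k in a])
print(ctrl.get_obs())
cv2.imwrite('pics/ab.png',np.hstack([a['pixels'],b['pixels']])[:,:,::-1])
E
```

```text
[ 0.13923945 -0.22704151  0.52257404] [ 1.00785712  0.00730085 -0.68571697] [0.23499724 0.95540746 0.59167664] [ 0.97365136 -0.00560883 -2.59578533] [[464.38404963   0.         254.78572613]
 [  0.         464.38404963 188.18035369]
 [  0.           0.           1.        ]] ['pixels', 'range_z', 'K', 'position', 'attitude']
{'time_s': 0.1, 'qpos': array([ 1.17640270e+00,  3.00435979e-01,  1.52151646e+00,  8.55014822e-06,
        1.32069707e+00, -6.66012551e-02]), 'joint_vel': array([-0.00050276, -0.00064342, -0.00190241, -0.00087105, -0.00064454,
        0.00095795]), 'tau': array([ 1.60379313e-03, -5.32646263e+01, -3.53284979e+01,  7.09694345e-02,
        2.35309219e-02, -3.31524939e-05]), 'ee_pos': array([0.17698555, 0.52049807, 0.20493293]), 'eef_rot': array([-3.14053869e+00, -7.85995084e-05,  2.81379812e+00]), 'force': array([ 1.05640269, -0.41496482,  0.62207551]), 'moment': array([0.04620752, 0.00140592, 0.02396289]), 'grip_force': 0.0, 'grip_width': 0.0939079460787515}
```

View pics/a.png

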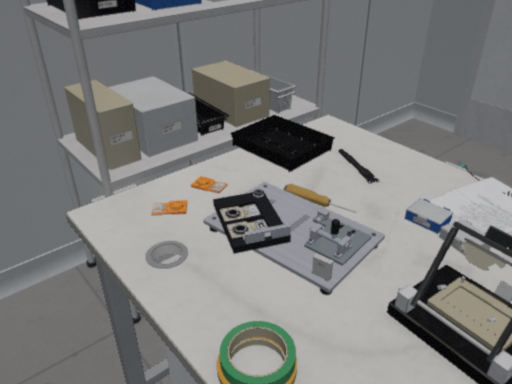

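View pics/b.png

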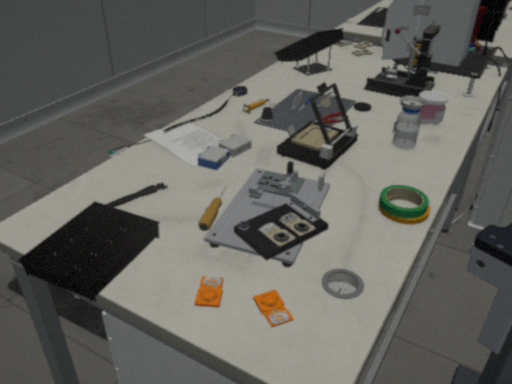

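The scene view shows the black pallet at (250,220) on the plate at (295,230), the bolt grip at (335,227), the gauge block at (322,268) and the screwdriver at (310,195). Next I measure these from the clouds.

```bash
python3 - <<'E'
from h import *
import pickle
a,b=pickle.load(open('ab.pkl','rb'))
P=[];C=[]
for c,(x0,x1,y0,y1) in ((a,(190,400,170,300)),(b,(195,340,155,270))):
    p=cloud(c)[y0:y1,x0:x1].reshape(-1,3);q=c['pixels'][y0:y1,x0:x1].reshape(-1,3).astype(int)
    z=p[:,2]; ok=(c['range_z'][y0:y1,x0:x1].ravel()>0)
    P.append(p);C.append(q)
    print('hist',np.histogram(z[ok],np.arange(-.01,.1,.005)))
    m=(abs(z-.025)<.005)&ok; 
    print('plate',m.sum(),p[m].min(0),p[m].max(0)); r=cv2.minAreaRect((p[m][:,:2]*1000).astype(np.float32));print(r, cv2.boxPoints(r).round(0).tolist())
    m=(abs(z-.039)<.004)&(q.max(1)<70)&ok; r=cv2.minAreaRect((p[m][:,:2]*1000).astype(np.float32));print('pallet',m.sum(),r,cv2.boxPoints(r).round(0).tolist(),np.median(z[m]))
    m=(z>.070)&(z<.09)&ok;print('grip',m.sum(),np.median(p[m],0) if m.any() else'',p[m].min(0),p[m].max(0))
P=np.vstack(P);C=np.vstack(C)
# top view map 1mm -> 2px/mm
m=(P[:,2]>-.02)&(P[:,2]<.12);P=P[m];C=C[m]
x0,y0=P[:,:2].min(0);print('map origin',x0,y0,P[:,:2].max(0))
o=np.argsort(P[:,2]);P=P[o];C=C[o]
x0,y0,=.30,-.15
im=np.zeros((600,700,3),np.uint8)
for p,c in zip(P,C):
    i=int((p[0]-x0)*1500);j=int((p[1]-y0)*1500)
    if 0<=i<600 and 0<=j<700: im[599-i-1:599-i+2,max(0,699-j-1):699-j+2]=c[::-1]
cv2.imwrite('pics/map.png',im)
E
```

```text
hist (array([    1, 14410,  1533,   338,   165,   430,  4164,  1325,  1332,
        2039,   285,   351,   356,   297,    29,    20,    23,    24,
          41,     1,     0]), array([-0.01 , -0.005,  0.   ,  0.005,  0.01 ,  0.015,  0.02 ,  0.025,
        0.03 ,  0.035,  0.04 ,  0.045,  0.05 ,  0.055,  0.06 ,  0.065,
        0.07 ,  0.075,  0.08 ,  0.085,  0.09 ,  0.095]))
plate 5489 [0.47989862 0.01928311 0.02000643] [0.72863815 0.39560128 0.02999994]
((623.4419555664062, 226.80455017089844), (247.91741943359375, 365.2502746582031), 21.959196090698242) [[440.0, 350.0], [577.0, 11.0], [807.0, 104.0], [670.0, 443.0]]
pallet 1405 ((600.14404296875, 276.10650634765625), (156.8946533203125, 218.22109985351562), 61.43314743041992) [[467.0, 259.0], [658.0, 155.0], [733.0, 293.0], [542.0, 397.0]] 0.03768359383748898
grip 89 [0.61105804 0.15370959 0.07950943] [0.60651193 0.1490671  0.07001636] [0.62124831 0.16214077 0.085756  ]
hist (array([   0, 4966, 2637,  147,  223,  390, 2417, 1635, 1061, 2146,  382,
        184,  162,  167,   25,   12,   13,   13,   22,    2,    0]), array([-0.01 , -0.005,  0.   ,  0.005,  0.01 ,  0.015,  0.02 ,  0.025,
        0.03 ,  0.035,  0.04 ,  0.045,  0.05 ,  0.055,  0.06 ,  0.065,
        0.07 ,  0.075,  0.08 ,  0.085,  0.09 ,  0.095]))
plate 4052 [ 0.48124749 -0.02662257  0.02000975] [0.86349482 0.39933215 0.02998809]
((622.9293823242188, 221.13864135742188), (335.1092529296875, 386.6653137207031), 31.77004051208496) [[379.0, 297.0], [582.0, -31.0], [867.0, 145.0], [664.0, 474.0]]
pallet 1567 ((573.1529541015625, 198.8475799560547), (160.45516967773438, 395.7997131347656), 9.316055297851562) [[462.0, 381.0], [526.0, -9.0], [684.0, 17.0], [620.0, 407.0]] 0.03851809713920762
grip 50 [0.61187524 0.1618181  0.0794751 ] [0.60721461 0.15257906 0.07096136] [0.62093075 0.16651344 0.08565139]
map origin 0.3832847129290815 -0.060011461672784594 [0.95747239 0.57250717]
```

View pics/map.png

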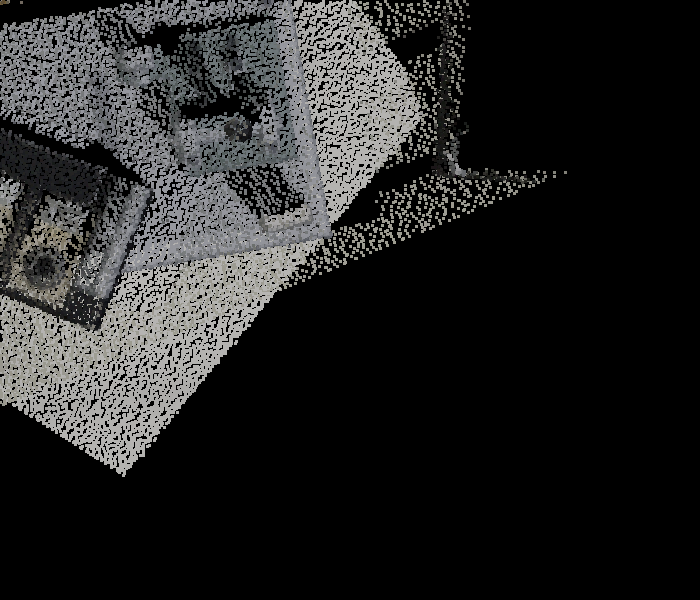

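The map shows the plate, pallet and grip clearly but is cropped on the left. I'll recentre it and fit rectangles to the cleaned components.

```bash
cat > tv.py <<'E'
from h import *
def tv(views,fn,x0=.44,y0=0.03,s=1600,W=640,H=540):
    Z=np.zeros((H,W),np.float32);im=np.zeros((H,W,3),np.uint8)
    P=np.vstack([cloud(c).reshape(-1,3)[c['range_z'].ravel()>0] for c in views]);C=np.vstack([c['pixels'].reshape(-1,3)[c['range_z'].ravel()>0] for c in views])
    m=(P[:,2]>-.02)&(P[:,2]<.12)&(P[:,0]>x0)&(P[:,0]<x0+H/s)&(P[:,1]>y0)&(P[:,1]<y0+W/s);P=P[m];C=C[m];o=np.argsort(P[:,2]);P=P[o];C=C[o]
    i=H-1-((P[:,0]-x0)*s).astype(int);j=W-1-((P[:,1]-y0)*s).astype(int)
    for d in range(-1,2):
        for e in range(-1,2): im[np.clip(i+d,0,H-1),np.clip(j+e,0,W-1)]=C[:,::-1]; Z[np.clip(i+d,0,H-1),np.clip(j+e,0,W-1)]=P[:,2]
    cv2.imwrite('pics/'+fn,im)
    f=lambda u,v:(x0+(H-1-v)/s,y0+(W-1-u)/s)
    return im,Z,f
E
python3 - <<'E'
from tv import *
import pickle
v=pickle.load(open('ab.pkl','rb'))
im,Z,f=tv(v,'map2.png')
def comp(m,k):
    m=cv2.morphologyEx(m.astype(np.uint8),cv2.MORPH_CLOSE,np.ones((k,k)));m=cv2.morphologyEx(m,cv2.MORPH_OPEN,np.ones((9,9)))
    c=max(cv2.findContours(m,0,2)[0],key=cv2.contourArea);r=cv2.minAreaRect(c)
    print(np.array(r[1])/1.6,r[2],[tuple(np.round(f(*q),4)) for q in cv2.boxPoints(r)])
comp(Z>.018,9)   # plate+all
comp((Z>.033)&(Z<.062),5)
m=Z>.07;ii=np.argwhere(m);print('grip',f(*np.median(ii,0)[::-1]))
m=(Z>.053)&(Z<.064);
n,l,st,ce=cv2.connectedComponentsWithStats(cv2.morphologyEx(m.astype(np.uint8),cv2.MORPH_CLOSE,np.ones((5,5))))
for k in range(1,n):
    if st[k,4]>100: print('hi',st[k],np.round(f(*ce[k]),4))
E
```

```text
[211.54241562 295.06036758] 80.18070220947266 [(np.float32(0.6662), np.float32(0.4154)), (np.float32(0.7165), np.float32(0.1247)), (np.float32(0.508), np.float32(0.0886)), (np.float32(0.4577), np.float32(0.3793))]
[157.34270096 104.82460022] 21.7176456451416 [(np.float32(0.535), np.float32(0.3966)), (np.float32(0.6324), np.float32(0.3578)), (np.float32(0.5742), np.float32(0.2116)), (np.float32(0.4768), np.float32(0.2504))]
grip (np.float64(0.6125), np.float64(0.156875))
hi [456 237  24  41 511] [0.6154 0.1372]
hi [365 251  29  40 624] [0.6072 0.1924]
hi [423 257  27  18 147] [0.611 0.156]
hi [ 277  321   64  121 2349] [0.5393 0.2358]
hi [457 342  58  30 914] [0.5534 0.1252]
```

View pics/map2.png

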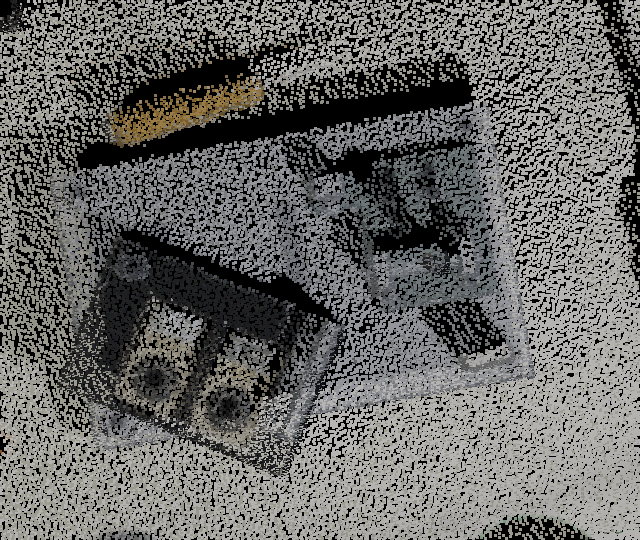

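Estimates: the fixture yaw is about 0.165 and the pivot is at (0.611, 0.3475). Both plate corners agree with this to 2 mm. The pallet yaw is about -0.38, and the grip is at (0.6125, 0.157), so the bracket sits at about -5 mm. I'll move to a standoff by the pallet's free corner with the fingers shut.

carry_out(
  motion="0.019 -0.016 -0.005 0 0 0 255;0.019 -0.016 -0.005 0 0 0 255;0.019 -0.016 -0.005 0 0 0 255;0.019 -0.016 -0.005 0 0 0 255;0.019 -0.016 -0.005 0 0 0 255;0.019 -0.016 -0.005 0 0 0 255;0.019 -0.016 -0.005 0 0 0 255;0.019 -0.016 -0.005 0 0 0 255;0.019 -0.016 -0.005 0 0 0 255;0.019 -0.016 -0.005 0 0 0 255;0.019 -0.016 -0.005 0 0 0 255;0.019 -0.016 -0.005 0 0 0 255;0.019 -0.016 -0.005 0 0 0 255;0.019 -0.016 -0.005 0 0 0 255;0.019 -0.016 -0.005 0 0 0 255;0 0 0 0 0 -3 255;0 0 0 0 0 0 255;0 0 0 0 0 0 255",
  grip_force=20,
)

```text
time_s: 1.6
ee_pos: [0.4619, 0.2807, 0.1302]
eef_rot: [-3.141, -0.0, 2.762]
force: [-0.4, 0.3, 0.1]
grip_width: 0.0002
grip_force: 0.0
```

carry_out(
  motion="0 0 -0.025 0 0 0 255;0 0 -0.025 0 0 0 255;0 0 -0.025 0 0 0 255;0 0 -0.015 0 0 0 255;0 0 -0.009 0 0 0 255;0 0 0 0 0 0 255;0 0 0 0 0 0 255",
)

```text
time_s: 2.18
ee_pos: [0.462, 0.2812, 0.032]
eef_rot: [3.141, 0.0, 2.763]
force: [-0.8, -1.0, -0.6]
grip_width: 0.0003
grip_force: 0.0
```

```bash
python3 - <<'E'
from h import *
a=shot('scene');cv2.imwrite('pics/c.png',cv2.resize(a['pixels'][140:310,170:400,::-1],None,fx=3,fy=3))
print(ctrl.get_obs()['force'])
E
```

```text
[-0.54969323  0.15776029  0.53196951]
```

View pics/c.png

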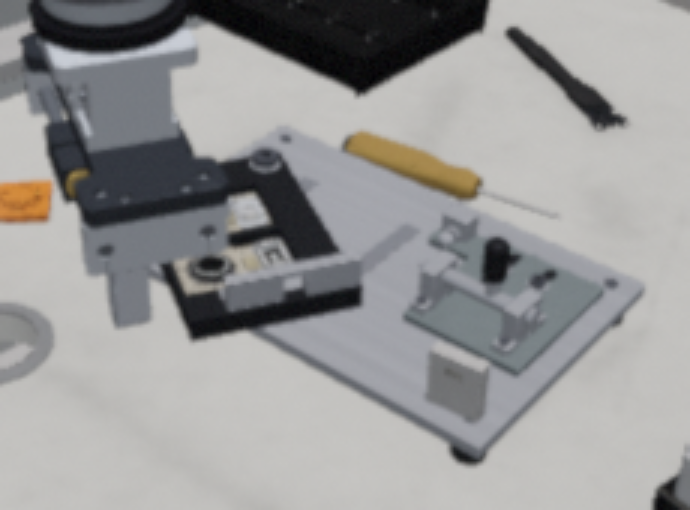

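The fingers (130,300 in the crop) are beside the pallet's long edge near its free corner, clear of everything. Now I compute the arc.

```bash
python3 - <<'E'
import numpy as np
p=np.array([.6106,.3475])
for th in np.arange(-.379,.18,.0628):
    c,s=np.cos(th),np.sin(th);print(round(th,3),np.round(p+np.array([[c,-s],[s,c]])@[-.094,-.117],4))
E
```

```text
-0.379 [0.48   0.2736]
-0.316 [0.4849 0.2655]
-0.253 [0.4903 0.2578]
-0.191 [0.4961 0.2504]
-0.128 [0.5025 0.2434]
-0.065 [0.5092 0.2369]
-0.002 [0.5163 0.2307]
0.061 [0.5239 0.225 ]
0.123 [0.5317 0.2198]
```

carry_out(
  motion="0.0046 -0.0019 0 0 0 0 255;0.0046 -0.0019 0 0 0 0 255;0.0028 -0.0011 0 0 0 0 255;0.0018 -0.0007 0 0 0 0 255;0.0018 -0.0007 0 0 0 0 255;0.0018 -0.0007 0 0 0 0 255;0 0 0 0 0 0 255",
)

```text
time_s: 2.82
ee_pos: [0.4798, 0.2735, 0.0315]
eef_rot: [-3.142, 0.0, 2.761]
force: [-0.8, 0.1, 0.3]
grip_width: 0.0008
grip_force: 0.0
```

carry_out(
  motion="0.0025 -0.004 0 0 0 1.8 255;0.0025 -0.004 0 0 0 1.8 255;0.0027 -0.0039 0 0 0 1.8 255;0.0027 -0.0039 0 0 0 1.8 255;0.0029 -0.0037 0 0 0 1.8 255;0.0029 -0.0037 0 0 0 1.8 255",
)

```text
time_s: 3.32
ee_pos: [0.4954, 0.2506, 0.0314]
eef_rot: [3.142, -0.001, 2.952]
force: [-1.9, 2.1, 2.2]
grip_width: 0.0003
grip_force: 1.2
```

carry_out(
  motion="0.0032 -0.0035 0 0 0 1.8 255;0.0032 -0.0035 0 0 0 1.8 255;0.0034 -0.0033 0 0 0 1.8 255;0.0034 -0.0033 0 0 0 1.8 255;0.0035 -0.0031 0 0 0 1.8 255;0.0035 -0.0031 0 0 0 1.8 255;0 0 0 0 0 0 255",
)

```text
time_s: 3.9
ee_pos: [0.5159, 0.2303, 0.0314]
eef_rot: [-3.141, -0.001, 3.14]
force: [0.6, -1.1, 0.2]
grip_width: 0.0006
grip_force: 0.1
```

```bash
cat > st.py <<'E'
from tv import *
import sys
v=[shot('scene'),shot('side')]
im,Z,f=tv(v,sys.argv[1])
# keeper strip: connected high blob; print blobs 53..64 mm in fixture frame
p=np.array([.6106,.3475]);c,s=np.cos(.165),np.sin(.165)
P=np.vstack([cloud(q).reshape(-1,3)[q['range_z'].ravel()>0] for q in v])
X=np.c_[(P[:,:2]-p)@np.array([[c,-s],[s,c]]),P[:,2]]*1000
k=X[(X[:,2]>50)&(X[:,2]<60)&(X[:,1]>-148)&(X[:,1]<-105)&(X[:,0]>-130)&(X[:,0]<25)]
if len(k): print('keeper n',len(k),'x',np.percentile(k[:,0],[1,99]),'fit',np.polyfit(k[:,0],k[:,1],1))
g=X[(X[:,2]>68)&(X[:,2]<88)&(abs(X[:,1]+180)<20)&(abs(X[:,0]+30)<15)]
if len(g): print('grip',len(g),np.percentile(g,[2,50,98],0).round(1).tolist())
print(ctrl.get_obs()['force'],ctrl.get_obs()['ee_pos'])
E
python3 st.py d.png
```

```text
keeper n 444 x [-125.50163359   -9.48538174] fit [  -0.18724718 -132.6567324 ]
grip 110 [[-34.8, -196.0, 68.6], [-31.2, -190.9, 80.6], [-23.0, -183.0, 85.5]]
[-0.70202452  0.38616873 -0.15692332] [0.51584267 0.23074929 0.03137515]
```

carry_out(
  motion="0.0025 -0.0019 0 0 0 1.2 255;0.0025 -0.0019 0 0 0 1.2 255;0.0025 -0.0019 0 0 0 1.2 255;0.001 -0.0007 0 0 0 0.5 255;0.001 -0.0007 0 0 0 0.5 255",
)

```text
time_s: 4.42
ee_pos: [0.525, 0.2237, 0.0314]
eef_rot: [-3.142, -0.001, -3.065]
force: [-5.0, -0.6, 2.1]
grip_width: 0.0004
grip_force: 2.0
```

carry_out(
  motion="0.001 -0.0006 0 0 0 0.5 255;0.001 -0.0006 0 0 0 0.5 255",
)

```text
time_s: 4.58
ee_pos: [0.527, 0.2223, 0.0313]
eef_rot: [-3.141, -0.001, -3.047]
force: [-4.8, -1.8, 2.7]
grip_width: 0.0004
grip_force: 2.7
```

carry_out(
  motion="0.001 -0.0006 0 0 0 0.4 255;0.0005 -0.0003 0 0 0 0.2 255",
)

```text
time_s: 4.75
ee_pos: [0.5286, 0.2213, 0.0314]
eef_rot: [-3.141, -0.001, -3.036]
force: [-5.3, -1.9, 3.0]
grip_width: 0.0006
grip_force: 2.9
```

carry_out(
  motion="0.0005 -0.0003 0 0 0 0.2 255;0.0005 -0.0003 0 0 0 0.2 255;0.0005 -0.0003 0 0 0 0.2 255",
)

```text
time_s: 5.0
ee_pos: [0.53, 0.2204, 0.0314]
eef_rot: [-3.141, -0.001, -3.026]
force: [-5.9, -2.0, 3.5]
grip_width: 0.0006
grip_force: 3.1
```

carry_out(
  motion="0.0005 -0.0003 0 0 0 0.2 255;0.0005 -0.0003 0 0 0 0.2 255",
)

```text
time_s: 5.17
ee_pos: [0.531, 0.2198, 0.0313]
eef_rot: [-3.141, -0.001, -3.019]
force: [-5.3, -2.4, 3.4]
grip_width: 0.0007
grip_force: 3.1
```

```bash
python3 st.py e.png
```

```text
keeper n 347 x [-111.51191666    5.33858804] fit [-9.78095446e-02 -1.30102266e+02]
grip 98 [[-34.9, -196.2, 69.1], [-31.7, -191.2, 79.3], [-23.2, -183.9, 84.7]]
[-5.09423116 -3.62946431  2.79234042] [0.53101676 0.21972908 0.03133625]
```

carry_out(
  motion="0.0005 -0.0003 0 0 0 0.2 255;0.0005 -0.0003 0 0 0 0.2 255",
)

```text
time_s: 5.43
ee_pos: [0.5319, 0.2192, 0.0313]
eef_rot: [-3.141, -0.001, -3.012]
force: [-6.3, -3.1, 3.3]
grip_width: 0.0005
grip_force: 3.2
```

carry_out(
  motion="0.0005 -0.0003 0 0 0 0.2 255;0.0005 -0.0003 0 0 0 0.2 255",
)

```text
time_s: 5.6
ee_pos: [0.5329, 0.2186, 0.0313]
eef_rot: [-3.141, -0.001, -3.005]
force: [-6.5, -2.5, 3.7]
grip_width: 0.0006
grip_force: 3.2
```

carry_out(
  motion="0.0005 -0.0003 0 0 0 0.2 255;0.0005 -0.0003 0 0 0 0.2 255",
)

```text
time_s: 5.77
ee_pos: [0.534, 0.218, 0.0314]
eef_rot: [-3.141, -0.001, -2.998]
force: [-5.2, -1.9, 3.7]
grip_width: 0.0007
grip_force: 3.3
```

carry_out(
  motion="0.0005 -0.0003 0 0 0 0.2 255;0.0005 -0.0003 0 0 0 0.2 255",
)

```text
time_s: 5.93
ee_pos: [0.5347, 0.2175, 0.0313]
eef_rot: [-3.141, -0.002, -2.991]
force: [-10.4, -1.0, 6.6]
grip_width: 0.0006
grip_force: 5.1
```

carry_out(
  motion="0.0005 -0.0003 0 0 0 0.2 255;0.0005 -0.0003 0 0 0 0.2 255",
)

```text
time_s: 6.1
ee_pos: [0.535, 0.2172, 0.0313]
eef_rot: [3.141, -0.003, -2.984]
force: [-15.6, 1.3, 9.3]
grip_width: 0.0004
grip_force: 7.7
```

carry_out(
  motion="0.0005 -0.0003 0 0 0 0.2 255;0.0005 -0.0003 0 0 0 0.2 255",
)

```text
time_s: 6.27
ee_pos: [0.5352, 0.217, 0.0313]
eef_rot: [3.141, -0.005, -2.977]
force: [-21.6, 3.5, 13.0]
grip_width: 0.0005
grip_force: 10.4
```

The force rises steadily from 5 to 25 N while the arm hardly moves, so the stop is touched. I'll back off now.

carry_out(
  motion="-0.002 0.0008 0 0 0 0 255;-0.004 0 0 0 0 0 255;-0.01 -0.001 0 0 0 0 255;-0.01 -0.001 0 0 0 0 255;-0.01 -0.001 0.01 0 0 0 255;0 0 0.035 0 0 0 255;0 0 0.035 0 0 0 255;0 0 0.03 0 0 0 255;0 0 0 0 0 0 255",
)

```text
time_s: 7.02
ee_pos: [0.5038, 0.2151, 0.1477]
eef_rot: [3.14, 0.01, -2.977]
force: [0.6, 0.3, 0.8]
grip_width: 0.0004
grip_force: 0.0
```

```bash
python3 st.py f.png
```

```text
keeper n 420 x [-67.04830036  10.09867538] fit [-2.21593262e-02 -1.30321570e+02]
grip 150 [[-34.8, -195.7, 69.2], [-30.7, -188.2, 78.6], [-22.2, -179.7, 85.7]]
[-0.07933403  0.58442509 -0.02628708] [0.5019162  0.21436013 0.14229961]
```

View pics/f.png

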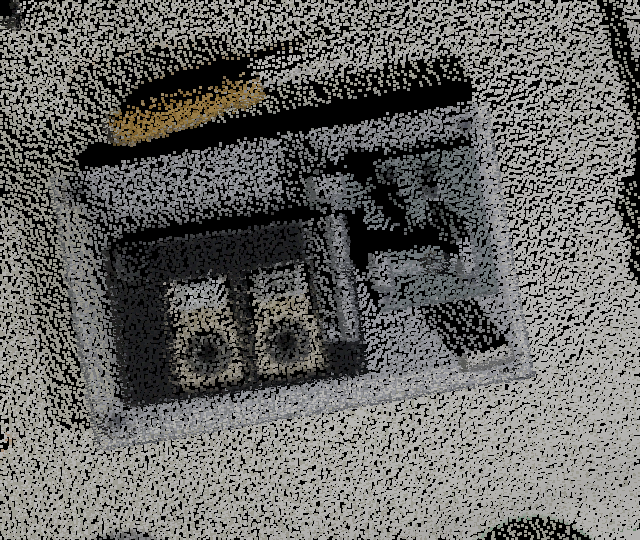

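The pallet is now home: its keeper (345,280) is parallel to the bracket, both boards are in place, and the keeper centre at x≈-28.5 matches the grip at x≈-28.5. Next I go behind the grip, on its -y side.

carry_out(
  motion="0.0195 -0.0152 0 0 0 0 255;0.0195 -0.0152 0 0 0 0 255;0.0195 -0.0152 0 0 0 0 255;0.0195 -0.0152 0 0 0 0 255;0.0195 -0.0152 0 0 0 0 255;0.0195 -0.0152 0 0 0 0 255;0 0 0 0 0 0 255;0 0 -0.025 0 0 0 255;0 0 -0.025 0 0 0 255;0 0 -0.015 0 0 0 255;0 0 -0.009 0 0 0 255;0 0 0 0 0 0 255;0 0 0 0 0 0 255",
)

```text
time_s: 8.2
ee_pos: [0.6182, 0.1232, 0.0672]
eef_rot: [3.142, -0.001, -2.977]
force: [0.4, -0.3, 0.7]
grip_width: 0.0003
grip_force: 0.0
```

```bash
python3 - <<'E'
from h import *
a=shot('scene');b=shot('side')
cv2.imwrite('pics/g.png',np.hstack([cv2.resize(a['pixels'][170:290,240:390,::-1],(400,320)),cv2.resize(b['pixels'][145:265,210:360,::-1],(400,320))]))
print(ctrl.get_obs()['force'],ctrl.get_obs()['ee_pos'])
E
```

```text
[ 0.01242358 -0.14039036  0.08494605] [0.61884163 0.12317429 0.06848293]
```

View pics/g.png

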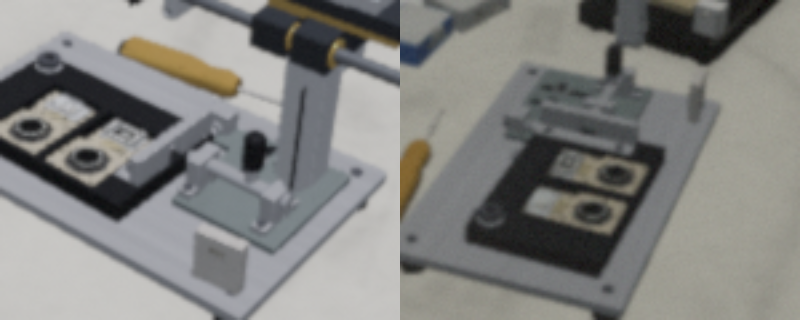

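The fingers (310,130 left) stand behind the black grip (255,150) and in line with it. I'll push along the fixture's +y.

carry_out(
  motion="-0.0007 0.0039 0 0 0 0 255;-0.0007 0.0039 0 0 0 0 255;-0.0004 0.0025 0 0 0 0 255;-0.0004 0.0025 0 0 0 0 255;-0.0003 0.002 0 0 0 0 255;-0.0003 0.002 0 0 0 0 255;-0.0003 0.002 0 0 0 0 255",
)

```text
time_s: 8.88
ee_pos: [0.6153, 0.1418, 0.0676]
eef_rot: [-3.141, 0.0, -2.977]
force: [-0.5, -2.0, 1.0]
grip_width: 0.0006
grip_force: 1.1
```

carry_out(
  motion="-0.0003 0.002 0 0 0 0 255;-0.0003 0.002 0 0 0 0 255",
)

```text
time_s: 9.05
ee_pos: [0.6147, 0.1459, 0.0675]
eef_rot: [-3.141, -0.0, -2.977]
force: [-1.2, -2.4, 1.9]
grip_width: 0.0005
grip_force: 1.1
```

carry_out(
  motion="-0.0003 0.002 0 0 0 0 255;-0.0003 0.002 0 0 0 0 255",
)

```text
time_s: 9.22
ee_pos: [0.614, 0.1499, 0.0674]
eef_rot: [-3.142, -0.0, -2.977]
force: [0.6, -2.4, 0.7]
grip_width: 0.0003
grip_force: 1.1
```

carry_out(
  motion="-0.0003 0.002 0 0 0 0 255;-0.0003 0.002 0 0 0 0 255",
)

```text
time_s: 9.38
ee_pos: [0.6134, 0.154, 0.0674]
eef_rot: [-3.142, -0.0, -2.977]
force: [-1.3, -2.3, 1.3]
grip_width: 0.0008
grip_force: 1.1
```

carry_out(
  motion="-0.0003 0.002 0 0 0 0 255;-0.0003 0.002 0 0 0 0 255",
)

```text
time_s: 9.55
ee_pos: [0.6128, 0.158, 0.0674]
eef_rot: [3.142, -0.0, -2.977]
force: [-1.5, -2.9, 0.6]
grip_width: 0.0004
grip_force: 1.1
```

carry_out(
  motion="-0.0002 0.001 0 0 0 0 255;-0.0002 0.001 0 0 0 0 255",
)

```text
time_s: 9.72
ee_pos: [0.6124, 0.16, 0.0674]
eef_rot: [3.142, -0.0, -2.977]
force: [0.1, -2.0, 0.3]
grip_width: 0.0005
grip_force: 1.1
```

carry_out(
  motion="-0.0002 0.001 0 0 0 0 255;-0.0002 0.001 0 0 0 0 255",
)

```text
time_s: 9.88
ee_pos: [0.6123, 0.1608, 0.0674]
eef_rot: [-3.14, -0.0, -2.977]
force: [0.8, -13.9, 0.8]
grip_width: 0.0003
grip_force: 7.2
```

carry_out(
  motion="-0.0002 0.001 0 0 0 0 255",
)

```text
time_s: 9.97
ee_pos: [0.6122, 0.1609, 0.0675]
eef_rot: [-3.138, -0.0, -2.978]
force: [1.9, -19.8, 1.2]
grip_width: 0.0005
grip_force: 9.9
```

The bolt hit its end stop exactly at the predicted position, with the finger at fixture y = -184.5 mm. I'll retreat and check.

carry_out(
  motion="0.0005 -0.003 0 0 0 0 255;0.001 -0.006 0 0 0 0 255;0.002 -0.012 0 0 0 0 255;0 0 0.02 0 0 0 255;0 0 0.035 0 0 0 255;0 0 0.035 0 0 0 255;-0.02 -0.02 0.02 0 0 0 255;-0.03 -0.03 0 0 0 0 255;0 0 0 0 0 0 255;0 0 0 0 0 0 255",
)

```text
time_s: 10.8
ee_pos: [0.5652, 0.0909, 0.178]
eef_rot: [3.141, 0.001, -2.979]
force: [-0.1, -0.2, 0.2]
grip_width: 0.0007
grip_force: 0.0
```

```bash
python3 st.py k.png
```

```text
keeper n 448 x [-66.79794168   9.7665637 ] fit [-2.52156479e-02 -1.30237478e+02]
grip 120 [[-35.2, -172.7, 68.3], [-32.0, -167.0, 79.6], [-22.6, -160.2, 85.2]]
[ 0.31440597  0.27060149 -0.07027035] [0.56645609 0.0921813  0.17771302]
```

View pics/k.png

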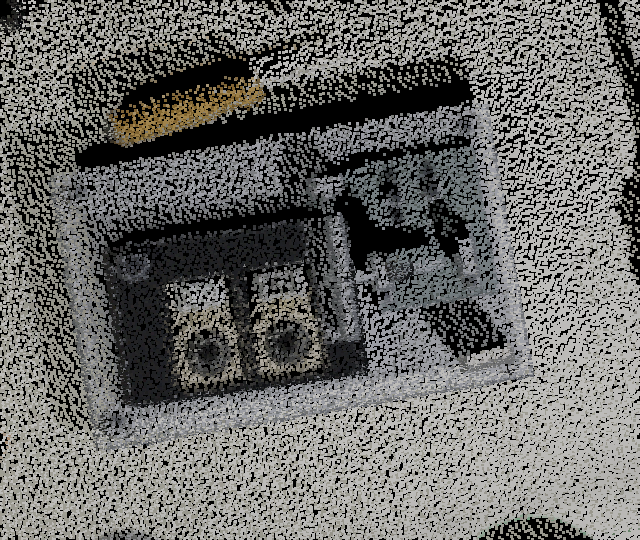

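The grip has moved 24 mm to (400,268), y≈-166. The keeper, boards, gauge block and screwdriver are unchanged, so I'm handing in.

```bash
python3 -c "
from station import ctrl
print(ctrl.hand_in())"
```

```text
the job is handed in; nothing more can be done
None
```

I turned the pallet home against its stop, peaking at about 25 N of the 30 N limit, and slid the bolt to its end stop. The final images show the boards in their pockets and the gauge block and screwdriver where they were; the job is handed in, and no verdict was returned.

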